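# Shut the dust flaps of a test-socket strip

### The job

With the closed fingertips, run along the row of open white dust flaps on the blue socket strip, from the end farthest from the red plug, so that the five free flaps fold shut one after the other in a single light stroke: stay low on the row, without lifting off or straying sideways, until the fifth is shut flat. Stop before the sixth flap, which stays open with its red plug untouched, then come away. Do not lift or shift the strip, and leave the things around it alone.

Things in the scene. Friction and masses are not known exactly. Their poses are not given: they have to be found in the camera images.
- strip: blue metal socket strip, loose, 58 x 250 x 26 mm, 1.1 kg, on rubber feet. Origin on the bench under it, z up. The row of six white flaps runs along its y axis at x = 0; the box spans y -120 to +130 mm. Hinge lines (parallel to x) at y = -95, -61, -27, +7, +41 mm (flaps 1 to 5) and +85 mm (flap 6), z = 28.5 mm. Flaps fold shut towards +y; shut, their tops are at z = 30 mm.
- row_start (a point): hinge line of flap 1, middle of the row, at the height of the tops of the shut flaps (strip frame 0, -95, 30 mm); the stroke begins just before it, on the -y side, and goes to +y with the fingertips 1 to 4 mm above this height: they fold each flap down and pass over it
- row_end (a point): hinge line of flap 5, the last to be shut (strip frame 0, +41, 30 mm); its plate when shut reaches 25 mm further along +y
- plug_base (a point): foot of the red plug in the sixth socket (strip frame 0, +99, 26 mm); the plug is fixed, 14 mm across and stands 31 mm up from here
- plug: the red plug, fixed in the sixth socket, upright, 14 mm across at the collar, 31 mm tall, origin at its foot
- brush: wire brush with wooden handle, 34 x 120 x 30 mm, lying loose along the strip on its -x side, 85 mm from the row; leave alone
- pencil: short thick red pencil 84 x 11 x 9 mm, lying loose along the strip on its +x side, 70 mm from the row; leave alone
- wax_tin: round red and grey tin 67 mm across, 37 mm tall, loose; leave alone
- mug: two-tone mug 88 x 116 mm with handle, 90 mm tall, loose; leave alone
- pad_block: pale wooden sanding block 72 x 84 x 34 mm, loose; leave alone
- flap_1 (a joint): flap 1 counted from the end farthest from the red plug: 0 = shut flat over its socket, 1.57 rad = upright, more = leaning back. A plate 24 mm wide, 25 mm long from its hinge, 3 mm thick; slight friction (under 2 N), stays where left; shut is a firm stop
- flap_2 (a joint): flap 2 counted from the end farthest from the red plug: 0 = shut flat over its socket, 1.57 rad = upright, more = leaning back. A plate 24 mm wide, 25 mm long from its hinge, 3 mm thick; slight friction (under 2 N), stays where left; shut is a firm stop
- flap_3 (a joint): flap 3 counted from the end farthest from the red plug: 0 = shut flat over its socket, 1.57 rad = upright, more = leaning back. A plate 24 mm wide, 25 mm long from its hinge, 3 mm thick; slight friction (under 2 N), stays where left; shut is a firm stop
- flap_4 (a joint): flap 4 counted from the end farthest from the red plug: 0 = shut flat over its socket, 1.57 rad = upright, more = leaning back. A plate 24 mm wide, 25 mm long from its hinge, 3 mm thick; slight friction (under 2 N), stays where left; shut is a firm stop
- flap_5 (a joint): flap 5 counted from the end farthest from the red plug: 0 = shut flat over its socket, 1.57 rad = upright, more = leaning back. A plate 24 mm wide, 25 mm long from its hinge, 3 mm thick; slight friction (under 2 N), stays where left; shut is a firm stop
- flap_6 (a joint): flap 6 counted from the end farthest from the red plug: 0 = shut flat over its socket, 1.57 rad = upright, more = leaning back. A plate 24 mm wide, 25 mm long from its hinge, 3 mm thick; slight friction (under 2 N), stays where left; shut is a firm stop (the flap with the plug; leave it open)

How it is judged:
By the outcome, as a careful person would: the job done as asked, in the order asked, and still so for the second after the job is handed in, with the robot touching nothing.
It also fails if it takes over 42 s, if anything falls off the work surface, if the arm or the gripper's body presses on something with over 40 N, if the wrist force passes 120 N, or if a joint passes its speed limit or range.

### The arm

A 7-joint arm with a two-finger parallel gripper is mounted at the origin on a cart in front of the work surface, level with it; the furniture and walls round the work are solid. World frame = base frame: x ahead of the robot, y to its left, z up, the work surface at z = 0. Lengths are in m, angles in rad, forces in N, time in s.
With the tool pointing down it reaches from about 0.4 to 0.85 m from the base axis. Payload 10.4 kg.
Tool frame: the origin (TCP) lies between the finger pads; the fingertips stand 17 mm ahead of it and the grasp point (between the pads) lies 2 mm behind it; x points along the fingers, y is the direction in which the jaws open and shut, and the axes are right-handed (so a half turn about x gives the same grasp; the last joint's range is limited). The gripper opens to 87 mm and grips with 3 to 60 N. Pads are 19 mm wide; open, the fingers measure 117 mm over their backs; the gripper's body (75 mm by 190 mm) begins 51 mm behind the grasp point.
Start: joints at [-1.344, 0.332, -0.065, 1.46, 0.022, 1.35, -0.088], TCP at [0.154, 0.606, 0.212] pointing down, gripper open.
Joint ranges: [-2.6, 2.6], [-0.5, 2.12], [-1.47, 1.34], [0.16, 2.42], [-1.27, 4.41], [0.06, 2.06], [-2.6, 2.6]. Speed limits (rad/s): [2.22, 2.22, 2.79, 2.79, 3.14, 3.14, 3.14].

### API

Orientations are given as a unit quaternion [x, y, z, w].
In Python, from bench import r, optics, close_job gives the robot as it stands.
- The arm moves only by the shell command python3 -m inch 'ROWS' [OPENING] [FORCE]. ROWS is JSON, a list of rows, each an object with "translation": the shift along the tool's x, y, z in cm, a list of three; "spin": the turn about the tool's x in degrees. In form: [{"translation": [tx, ty, tz], "spin": spin}, ...]. A call has 1 to 20 rows; each row shifts and turns the pose as measured when the row begins, along the tool's axes as they then stand; what a row does not reach is not made up. A row lasts 1/8 s, in which the tool goes at most 62.5 mm and 10.7 degrees, less where a joint would pass 70% of its speed; a pose out of reach is approached as far as the arm can. A call is refused whole if a number of a shift passes 6.25 or a number of a turn 10.7, either way. A call with a gripper value outside its range is refused whole. OPENING is the closure, from 0 (fully open) to 1 (shut), set as the call begins (- or left out, the last holds). The fingers move at their own pace and stop on an object; FORCE is the grip in N (left out, the last holds). Time passes only in rows, so rows that do not move let the fingers close. It gives the time, the measured TCP pose, the force and the opening at its end, in the units of the state.
- r.read_state(): the state, without advancing time (a new reading comes with each control period).
- optics.camera(name): name is "scene" or "top" or "wrist"; returns the picture (480x640x3 uint8, red, green, blue); there is no depth.
- optics.camera_model(name): a dict with "camera_matrix" (3x3 intrinsics, pixels), "world_from_camera" (4x4, takes a point from camera to world coordinates); the wrist camera has in their place "tool_from_camera" (4x4, takes a point from camera to tool coordinates, whose origin is the TCP and whose axes are the tool frame's). Camera axes: x right, y down, z forward; pixel columns grow to the right and rows downward; lengths in m; the calibration is good to about 2 mm. A picture is of the moment at which its call begins: read the wrist's pose just before it. camera_model takes no time and is no camera call.
- close_job(): hands the job in, once; it reports no verdict.
The state is a dict: "time": time; "joint_positions": joint angles; "joint_vel": joint speeds; "joint_torque": joint torques, N m; "ee_pos": TCP position; "eef_rot": TCP orientation; "ft_force": force on the tool from outside, world axes, zero at the start; "torque": the same for the moment, N m; "width": finger opening in m.
Only numpy, scipy, OpenCV 4.12 (cv2) and the standard library are available. Lean on these libraries where they do the work, as an engineer would, in place of code of your own. Each camera call takes 0.05 s, during which the arm holds its last target.

## Working session

There is one attempt and no reset: what is moved stays moved. The work goes in short steps, Python scripts to look and compute and a shell command to move; the robot and the scene stay as the last step left them, time stands still between calls to the robot, and variables do not carry over. Pictures are saved under pics/ and viewed, and the job is handed in when it is done.

```bash
ls; mkdir -p pics; python3 - <<'E'
from bench import r, optics
import cv2
s=r.read_state()
for k,v in s.items(): print(k,v)
for n in ["scene","top","wrist"]:
    im=optics.camera(n); cv2.imwrite(f"pics/{n}0.png",im[:,:,::-1])
    print(n,optics.camera_model(n))
E
```

```text
pics
time 0.0
joint_positions [-1.34359087  0.33287688 -0.06468258  1.46096265  0.02163749  1.34989014
 -0.08850744]
joint_vel [ 1.77755959e-03  7.44126563e-05 -9.99824598e-05  1.29679799e-03
 -2.41424286e-03  1.62234572e-03  2.44534593e-04]
joint_torque [-5.15639431e-05 -6.23236156e+01  2.46376003e-02 -3.89907253e+01
 -6.13292260e-02  3.94827803e-02  1.43154693e-04]
ee_pos [0.15443848 0.60519655 0.2110406 ]
eef_rot [ 0.08757929  0.70162323 -0.08859682  0.70157346]
ft_force [-0.67565892 -0.39659082 -0.01678054]
torque [-0.02338618  0.03598164  0.00299079]
width 0.0867906254846893
scene {'camera_matrix': array([[485.28563059,   0.        , 315.69883657],
       [  0.        , 485.28563059, 239.35009111],
       [  0.        ,   0.        ,   1.        ]]), 'world_from_camera': array([[ 0.84925218, -0.29110692,  0.44048552,  0.07943487],
       [-0.52798643, -0.46986344,  0.70743104, -0.67459407],
       [ 0.00102997, -0.83335773, -0.55273305,  0.56988916],
       [ 0.        ,  0.        ,  0.        ,  1.        ]])}
top {'camera_matrix': array([[589.70280957,   0.        , 329.19695
[... 313 characters left out ...]
0960704e-03, -2.22391649e-01, -9.74956532e-01,
         1.16367780e+00],
       [ 0.00000000e+00,  0.00000000e+00,  0.00000000e+00,
         1.00000000e+00]])}
wrist {'camera_matrix': array([[374.49617762,   0.        , 321.73046471],
       [  0.        , 374.49617762, 243.94464935],
       [  0.        ,   0.        ,   1.        ]]), 'tool_from_camera': array([[ 4.28126876e-04, -2.85428012e-01,  9.58400056e-01,
        -1.72548643e-01],
       [ 9.99999779e-01, -3.64657120e-04, -5.55311047e-04,
        -2.03209602e-04],
       [ 5.07988733e-04,  9.58400082e-01,  2.85427793e-01,
        -7.86696844e-02],
       [ 0.00000000e+00,  0.00000000e+00,  0.00000000e+00,
         1.00000000e+00]])}
```

View pics/top0.png

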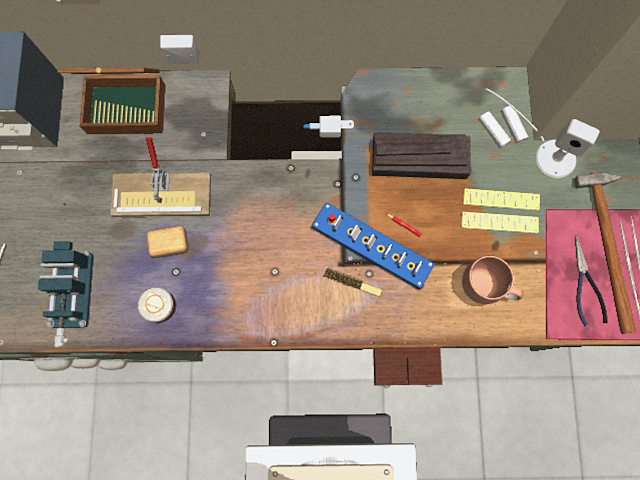

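View pics/scene0.png

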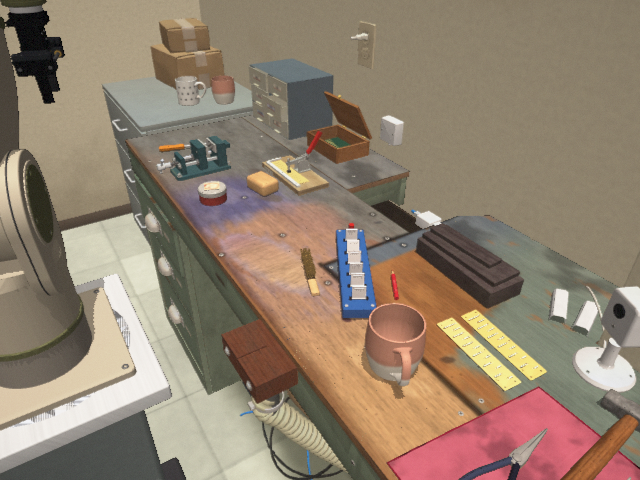

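View pics/wrist0.png

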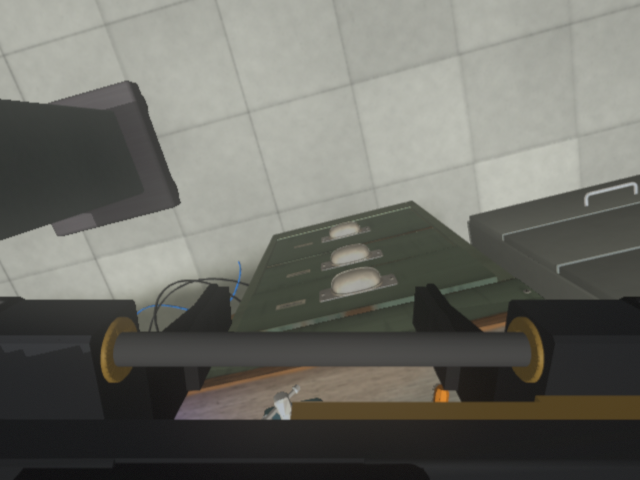

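```bash
python3 - <<'E'
import cv2
a=cv2.imread("pics/top0.png")[190:300,300:445]; cv2.imwrite("pics/topc.png",cv2.resize(a,None,fx=5,fy=5,interpolation=cv2.INTER_CUBIC))
a=cv2.imread("pics/scene0.png")[215:325,290:410]; cv2.imwrite("pics/scenec.png",cv2.resize(a,None,fx=5,fy=5,interpolation=cv2.INTER_CUBIC))
E
```

```text
(no output)
```

View pics/topc.png

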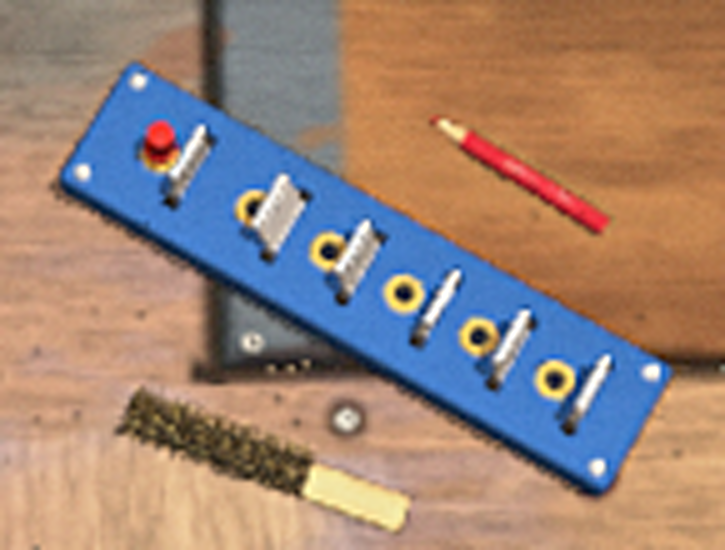

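View pics/scenec.png

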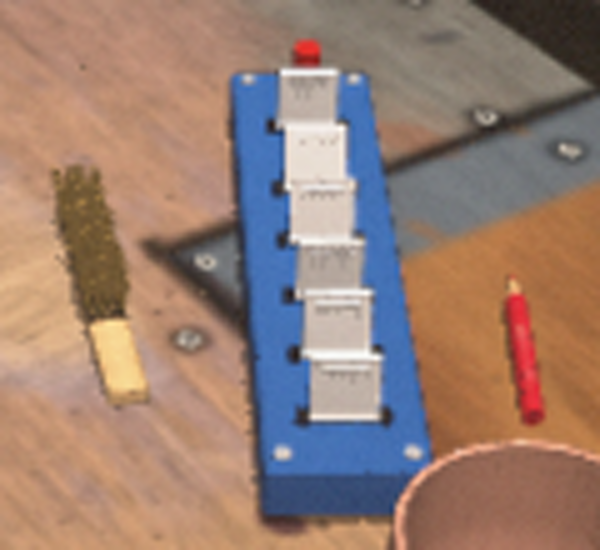

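```bash
cat > h.py <<'E'
import numpy as np, cv2
from bench import r, optics
M={n:optics.camera_model(n) for n in("top","scene")}
def P(n):
    K=M[n]["camera_matrix"];T=np.linalg.inv(M[n]["world_from_camera"]);return K@T[:3]
def tri(a,b):
    X=cv2.triangulatePoints(P("top"),P("scene"),np.array(a,float).reshape(2,1),np.array(b,float).reshape(2,1)).ravel();X=X[:3]/X[3]
    e=[]
    for n,p in(("top",a),("scene",b)):
        q=P(n)@np.r_[X,1];e.append(np.round(q[:2]/q[2]-p,1))
    return X,e
def ray(n,p,z):
    K=M[n]["camera_matrix"];T=M[n]["world_from_camera"];d=T[:3,:3]@np.linalg.solve(K,np.r_[p,1.]);o=T[:3,3];return o+d*(z-o[2])/d[2]
E
python3 - <<'E'
from h import *
c=lambda p,o:(np.array(p)+.5)/5-.5+np.array(o)
tp=[(138,82),(82,172),(651,372),(597,467)]; sc=[(354,79),(248,79),(413,453),(283,453)]
X=[]
for a,b in zip(tp,sc):
    x,e=tri(c(a,(300,190)),c(b,(290,215)));X.append(x);print(x*1e3,e, ray("top",c(a,(300,190)),.027)*1e3, ray("scene",c(b,(290,215)),.027)*1e3)
X=np.array(X)
print("sizes",np.linalg.norm(X[0]-X[1]),np.linalg.norm(X[0]-X[2]),np.linalg.norm(X[1]-X[3]))
x,e=tri(c((159,132),(300,190)),c((307,43),(290,215)));print("plug top",x*1e3,e)
s=r.read_state();print(s["time"])
from scipy.spatial.transform import Rotation as R
print(R.from_quat(s["eef_rot"]).as_matrix().round(4))
for i in range(3): print(r.read_state()["ee_pos"])
E
```

```text
[609.29484886  -1.17113786  27.72057893] [array([-0.1,  0.3]), array([ 0.4, -0.1])] [610.08403793  -1.45787762  27.        ] [ 6.08999096e+02 -1.49282395e-01  2.70000000e+01]
[571.92950607  21.69590397  27.95074506] [array([-0.2,  0.4]), array([ 0.6, -0.1])] [572.96129075  21.35088925  27.        ] [571.46967114  23.0989934   27.        ]
[ 487.75713198 -200.89581076   27.93068551] [array([-0.2,  0.4]), array([ 0.8, -0.2])] [ 488.74463912 -201.49521747   27.        ] [ 487.08380279 -199.79538302   27.        ]
[ 450.41336696 -177.97636039   28.03452914] [array([-0.2,  0.4]), array([ 0.7, -0.2])] [ 451.28930958 -178.4940086    27.        ] [ 449.94666553 -176.76730878   27.        ]
sizes 0.04380780091039706 0.2337977881316113 0.23374172121855416
plug top [579.0222856   -8.84792579  59.31638512] [array([-0.2,  0.5]), array([ 0.7, -0.2])]
0.15
[[-2.000e-04  2.472e-01  9.690e-01]
 [-1.100e-03  9.690e-01 -2.472e-01]
 [-1.000e+00 -1.100e-03  1.000e-04]]
[0.15440667 0.60530929 0.21126247]
[0.15440667 0.60530929 0.21126247]
[0.15440667 0.60530929 0.21126247]
```

```bash
cat >> h.py <<'E'
u=np.array([.5197,.8543]);v=np.array([.8543,-.5197]);O=np.array([.52985,-.0896])-.005*u
def S(p): p=np.asarray(p);d=p[:2]-O;return np.array([d@v,d@u,p[2]])*1e3
def W(x,y): return O+v*x/1e3+u*y/1e3
E
python3 - <<'E'
from h import *
c=lambda p,o:(np.array(p)+.5)/5-.5+np.array(o)
K=M["scene"];T=K["world_from_camera"]
def onrow(p):
    d=T[:3,:3]@np.linalg.solve(K["camera_matrix"],np.r_[c(p,(290,215)),1.]);o=T[:3,3]
    t=((O-o[:2])@v)/(d[:2]@v);return S(o+d*t)
# (tip, hinge) mid pixels in crop
for i,(a,h) in enumerate([((347,361),-95),((339,293),-61),((331,242),-27),((323,182),7),((316,127),41),((308,71),85)]):
    q=onrow(a);print(i+1,q.round(1),"angle",np.degrees(np.arctan2(q[2]-28.5,q[1]-h)),np.hypot(q[2]-28.5,q[1]-h))
print("mug", S(ray("top",(491,281),.09)), S(ray("top",(491,260),.09)),S(ray("top",(464,281),.09)),S(ray("top",(518,293),.09)),ray("top",(491,281),.09))
print("start world",W(0,-118),W(0,-95),W(0,41),W(0,60))
E
```

```text
1 [ -0.  -83.6  44.2] angle 54.101279964136374 19.422142680828422
2 [ -0.  -48.6  46.6] angle 55.55199429718809 21.901706435583783
3 [ -0.  -14.4  43.7] angle 50.23870959259374 19.762752699688416
4 [-0.  24.1 43.6] angle 41.31326151543603 22.805115870017435
5 [ 0.  60.7 44.3] angle 38.72437413083602 25.21072826390237
6 [ -0.  104.1  42.7] angle 36.777719400007086 23.79230954491616
mug [  35.97205949 -221.14795996   90.        ] [  71.22454146 -203.14290098   90.        ] [  10.65355259 -178.27040087   90.        ] [  41.28535635 -273.99523436   90.        ] [ 0.44304481 -0.3015102   0.09      ]
start world [ 0.4659269 -0.1946789] [ 0.47788 -0.17503] [ 0.5485592 -0.0588452] [ 0.5584335 -0.0426135]
```

```bash
python3 - <<'E'
from h import *
a=cv2.imread("pics/top0.png")[200:282,322:432]; cv2.imwrite("pics/topd.png",cv2.resize(a,None,fx=7,fy=7,interpolation=cv2.INTER_CUBIC))
print("scene cam in strip",S(M["scene"]["world_from_camera"][:3,3]),"top",S(M["top"]["world_from_camera"][:3,3]))
E
```

```text
scene cam in strip [ -80.76823415 -728.84159252  569.88916425] top [-271.649316    -54.67501548 1163.67779698]
```

View pics/topd.png

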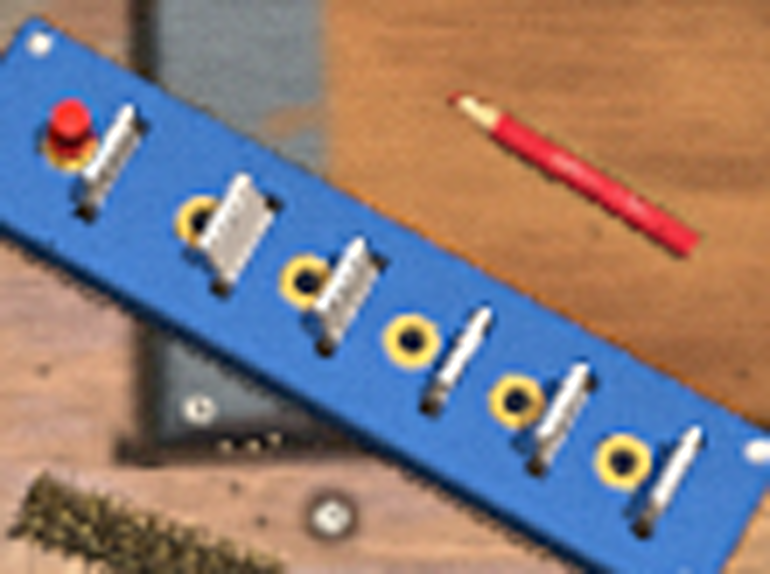

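```bash
python3 - <<'E'
from h import *
c=lambda p,o,k:(np.array(p)+.5)/k-.5+np.array(o)
t=[(672,470),(560,400),(461,352),(338,275),(223,210),(110,143)];s=[(350,360),(339,293),(331,242),(323,182),(316,127),(308,71)]
hy=[-95,-61,-27,7,41,85]
for a,b,h in zip(t,s,hy):
    A=c(a,(322,200),7);x,e=tri(A,c(b,(290,215),5));q=S(x);r1=S(ray("top",A,.052))
    print(q.round(1),e[0],"dy",(q[1]-h).round(1),"ang",np.degrees(np.arctan2(q[2]-28.5,q[1]-h)).round(), "| at z52",r1.round(1),(r1[1]-h).round(1))
E
```

```text
[ -0.2 -93.   52.3] [-0.  0.] dy 2.0 ang 85.0 | at z52 [ -0.1 -93.   52. ] 2.0
[  0.2 -57.1  53.5] [-0.2  0.4] dy 3.9 ang 81.0 | at z52 [  1.5 -57.1  52. ] 3.9
[ -1.1 -27.   53.1] [-0.1  0.1] dy -0.0 ang 90.0 | at z52 [ -0.6 -27.   52. ] 0.0
[ 0.2 13.  51.8] [-0.2  0.5] dy 6.0 ang 76.0 | at z52 [ 1.2 13.1 52. ] 6.1
[ 0.2 49.7 51.9] [-0.2  0.4] dy 8.7 ang 70.0 | at z52 [ 1.1 49.8 52. ] 8.8
[-0.1 86.2 54.5] [-0.3  0.5] dy 1.2 ang 87.0 | at z52 [ 1.7 86.6 52. ] 1.6
```

```bash
python3 -m inch '[{"translation":[0,-2.8,4.5],"spin":0},{"translation":[0,-2.8,4.5],"spin":0},{"translation":[0,-2.8,4.5],"spin":0},{"translation":[0,-2.8,4.5],"spin":0},{"translation":[0,-2.8,4.5],"spin":0},{"translation":[0,-2.8,4.5],"spin":0},{"translation":[0,-2.8,4.5],"spin":0},{"translation":[0,-2.8,4.5],"spin":0},{"translation":[0,0,0],"spin":0}]' 1 20; cat >> h.py <<'E'
from scipy.spatial.transform import Rotation as R
def st(target=None):
    s=r.read_state();m=R.from_quat(s["eef_rot"]).as_matrix();p=np.array(s["ee_pos"])
    print("t",s["time"],"p",p.round(4),"strip",S(p).round(1),"w",round(s["width"],4),"F",np.round(s["ft_force"],1))
    print("xdown",m[:,0].round(3),"yaw y",np.degrees(np.arctan2(m[1,1],m[0,1])).round(1),"spin to v",(np.degrees(np.arctan2(m[1,1],m[0,1])-np.arctan2(v[1],v[0]))).round(1))
    if target is not None: print("go cm",(m.T@(np.array(target)-p)*100).round(2))
    print("j",np.round(s["joint_positions"],2))
E
python3 -c "
from h import *
st([.467,-.192,.15])"
```

```text
time: 1.27
ee_pos: [0.4557, 0.2884, 0.2089]
eef_rot: [0.086, 0.702, -0.089, 0.701]
ft_force: [0.3, 0.7, 0.5]
width: 0.0055
t 1.275 p [0.4557 0.2884 0.2089] strip [-259.8  289.4  208.9] w 0.0055 F [0.3 0.7 0.5]
xdown [-0.002 -0.004 -1.   ] yaw y 75.8 spin to v 107.1
go cm [  6.06 -46.26  12.93]
j [-0.85  0.14  0.22  1.7  -0.03  1.3   0.7 ]
```

```bash
python3 -m inch '[{"translation":[0,-4.6,1.3],"spin":0},{"translation":[0,-4.6,1.3],"spin":0},{"translation":[0,-4.6,1.3],"spin":0},{"translation":[0,-4.6,1.3],"spin":0},{"translation":[0,-4.6,1.3],"spin":0},{"translation":[0,-4.6,1.3],"spin":0},{"translation":[0,-4.6,1.3],"spin":0},{"translation":[0,-4.6,1.3],"spin":0},{"translation":[0,-4.6,1.3],"spin":0},{"translation":[0,-4.6,1.3],"spin":0}]'
python3 -m inch '[{"translation":[0,0,0],"spin":10.7},{"translation":[0,0,0],"spin":10.7},{"translation":[0,0,0],"spin":10.7},{"translation":[0,0,0],"spin":10.7},{"translation":[0,0,0],"spin":10.7},{"translation":[0,0,0],"spin":10.7},{"translation":[0,0,0],"spin":10.7},{"translation":[0,0,0],"spin":10.7},{"translation":[0,0,0],"spin":10.7},{"translation":[0,0,0],"spin":10.7}]'
python3 -c "
from h import *
st([*W(0,-115),.10])"
```

```text
time: 2.52
ee_pos: [0.4692, -0.1921, 0.2091]
eef_rot: [0.081, 0.703, -0.082, 0.702]
ft_force: [1.3, 1.0, -0.6]
width: 0.0002
time: 3.78
ee_pos: [0.47, -0.1867, 0.2074]
eef_rot: [-0.614, -0.35, 0.617, -0.347]
ft_force: [0.1, 1.0, 0.9]
width: 0.0003
t 3.775 p [ 0.47   -0.1867  0.2074] strip [  -0.7 -109.   207.4] w 0.0003 F [0.1 1.  0.9]
xdown [-0.005  0.002 -1.   ] yaw y -30.9 spin to v 0.4
go cm [10.74  0.12  0.59]
j [-0.45  0.07  0.78  1.81 -0.05  1.29 -0.2 ]
```

Descend to a stand-off just above the flaps and look.

```bash
python3 -m inch '[{"translation":[2.7,0,0.15],"spin":0.4},{"translation":[2.7,0,0.15],"spin":0},{"translation":[2.7,0,0.15],"spin":0},{"translation":[2.6,0,0.15],"spin":0},{"translation":[0,0,0],"spin":0}]'
python3 - <<'E'
from h import *
st([*W(0,-115),.049])
for n in("scene","wrist","top"): cv2.imwrite(f"pics/{n}1.png",optics.camera(n)[:,:,::-1])
a=cv2.imread("pics/scene1.png")[130:330,260:460]; b=cv2.imread("pics/top1.png")[180:300,300:460]
cv2.imwrite("pics/c1.png",np.hstack([cv2.resize(a,(400,400)),cv2.resize(b,(400,300)) if 0 else cv2.copyMakeBorder(cv2.resize(b,(400,300)),0,100,0,0,0)]))
E
```

```text
time: 4.4
ee_pos: [0.4678, -0.1862, 0.0972]
eef_rot: [-0.615, -0.349, 0.617, -0.345]
ft_force: [0.8, -0.7, 1.1]
width: 0.0005
t 4.4 p [ 0.4678 -0.1862  0.0972] strip [  -2.8 -109.8   97.2] w 0.0005 F [ 0.8 -0.7  1.1]
xdown [-0.005  0.004 -1.   ] yaw y -31.2 spin to v 0.1
go cm [4.82 0.31 0.52]
j [-0.4   0.2   0.77  1.94 -0.16  1.06 -0.11]
```

View pics/c1.png

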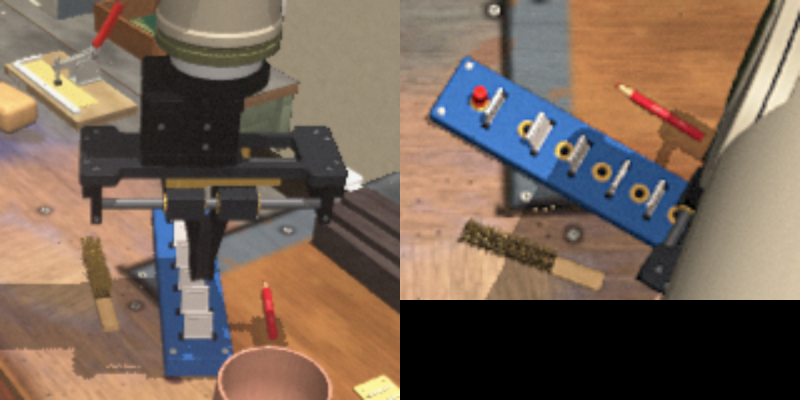

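View pics/wrist1.png

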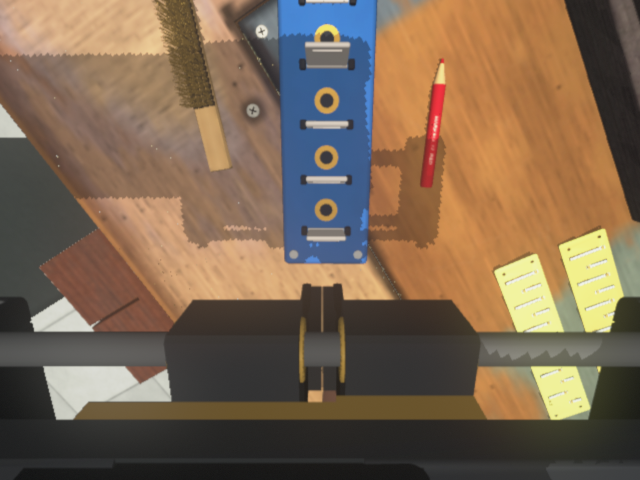

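```bash
python3 - <<'E'
from h import *
s=r.read_state();m=optics.camera_model("wrist");Tt=np.eye(4);Tt[:3,:3]=R.from_quat(s["eef_rot"]).as_matrix();Tt[:3,3]=s["ee_pos"]
M["w"]={"camera_matrix":m["camera_matrix"],"world_from_camera":Tt@m["tool_from_camera"]}
for p,z in [((294,255),.027),((357.5,255),.027),((326,210),.027),((326.5,157),.027),((326.5,100.5),.027),((285,263),.026),((367.5,263),.026),((304,235),.0285),((349.5,235),.0285)]: print(p,S(ray("w",p,z)).round(1))
E
```

```text
(294, 255) [ -20.3 -112.3   27. ]
(357.5, 255) [  23.5 -112.1   27. ]
(326, 210) [  1.6 -80.7  27. ]
(326.5, 157) [  1.8 -46.3  27. ]
(326.5, 100.5) [  1.6 -12.5  27. ]
(285, 263) [ -26.7 -118.5   26. ]
(367.5, 263) [  30.7 -118.3   26. ]
(304, 235) [-13.1 -97.6  28.5]
(349.5, 235) [ 17.5 -97.5  28.5]
```

```bash
python3 -m inch '[{"translation":[0,0.4,0.55],"spin":0},{"translation":[1.5,0,0],"spin":0},{"translation":[1.5,0,0],"spin":0},{"translation":[0.8,0,0],"spin":0},{"translation":[0,0,0],"spin":0}]'
python3 -c "
from h import *
st([*W(.8,-115),.0487])"
```

```text
time: 5.18
ee_pos: [0.4712, -0.1941, 0.0603]
eef_rot: [0.617, 0.348, -0.615, 0.346]
ft_force: [0.2, -1.2, -0.7]
width: 0.0005
t 5.175 p [ 0.4712 -0.1941  0.0603] strip [   4.2 -114.7   60.3] w 0.0005 F [ 0.2 -1.2 -0.7]
xdown [ 0.002  0.004 -1.   ] yaw y -31.2 spin to v 0.1
go cm [ 1.16 -0.34  0.03]
j [-0.36  0.27  0.75  1.97 -0.23  0.98 -0.04]
```

```bash
for i in 1 2 3 4; do python3 -m inch '[{"translation":[0,0,0],"spin":0}]' >/dev/null; python3 -c "
from h import *
st([*W(.8,-115),.0487])" | head -3; done
```

```text
t 5.3 p [ 0.4712 -0.1942  0.0603] strip [   4.3 -114.8   60.3] w 0.0002 F [ 0.  -0.1  0.3]
xdown [ 0.002  0.004 -1.   ] yaw y -31.2 spin to v 0.1
go cm [ 1.16 -0.35  0.02]
t 5.425 p [ 0.4714 -0.1942  0.0606] strip [   4.4 -114.7   60.6] w 0.0005 F [ 0.2 -0.  -0.2]
xdown [ 0.002  0.004 -1.   ] yaw y -31.2 spin to v 0.1
go cm [ 1.19 -0.36  0.03]
t 5.55 p [ 0.4716 -0.1942  0.0608] strip [   4.6 -114.6   60.8] w -0.0002 F [-0.4  0.   0. ]
xdown [ 0.003  0.004 -1.   ] yaw y -31.2 spin to v 0.1
go cm [ 1.21 -0.38  0.04]
t 5.675 p [ 0.4718 -0.1942  0.061 ] strip [   4.7 -114.5   61. ] w 0.0005 F [-0.2 -0.   0.4]
xdown [ 0.003  0.004 -1.   ] yaw y -31.2 spin to v 0.1
go cm [ 1.23 -0.4   0.05]
```

```bash
python3 -m inch '[{"translation":[0.6,-0.25,0],"spin":0},{"translation":[0.45,-0.2,0],"spin":0},{"translation":[0.1,0,0],"spin":0}]' >/dev/null; python3 -c "
from h import *
st([*W(.8,-115),.0488])" | head -3;  python3 -m inch '[{"translation":[0,0,0],"spin":0}]' >/dev/null; python3 -c "
from h import *
st([*W(.8,-115),.0488])" | head -3
```

```text
t 6.05 p [ 0.4676 -0.1915  0.0487] strip [  -0.2 -114.4   48.7] w 0.0004 F [-0.3  0.9  0.9]
xdown [ 0.003  0.004 -1.   ] yaw y -31.2 spin to v 0.2
go cm [-0.01  0.1   0.06]
t 6.175 p [ 0.4675 -0.1915  0.0486] strip [  -0.3 -114.4   48.6] w 0.0004 F [0.5 0.9 0.7]
xdown [ 0.003  0.004 -1.   ] yaw y -31.2 spin to v 0.2
go cm [-0.02  0.11  0.06]
```

```bash
python3 -m inch '[{"translation":[0,0.1,-0.6],"spin":0},{"translation":[0,0,-0.6],"spin":0},{"translation":[0,0,-0.6],"spin":0}]' ; python3 -c "
from h import *
st([*W(.8,-80),.0486])" | head -3
```

```text
time: 6.55
ee_pos: [0.4786, -0.1758, 0.0489]
eef_rot: [0.618, 0.348, -0.614, 0.347]
ft_force: [0.1, -0.0, 0.1]
width: 0.0006
t 6.55 p [ 0.4786 -0.1758  0.0489] strip [  1.  -95.3  48.9] w 0.0006 F [ 0.1 -0.   0.1]
xdown [ 0.003  0.004 -1.   ] yaw y -31.2 spin to v 0.1
go cm [ 0.04 -0.02 -1.53]
```

```bash
python3 -m inch '[{"translation":[0.03,0,-0.7],"spin":0},{"translation":[0.02,0,-0.7],"spin":0},{"translation":[0.01,0,-0.7],"spin":0}]' ; python3 - <<'E'
from h import *
st([*W(.8,-55),.0486])
for n in("scene","wrist"): cv2.imwrite(f"pics/{n}2.png",optics.camera(n)[:,:,::-1])
a=cv2.imread("pics/scene2.png")[170:330,280:440]; b=cv2.imread("pics/wrist2.png")
cv2.imwrite("pics/c2.png",np.hstack([cv2.resize(a,(400,400)),cv2.resize(b[0:400,120:520],(400,400))]))
E
```

```text
time: 6.92
ee_pos: [0.4905, -0.1562, 0.0484]
eef_rot: [0.618, 0.348, -0.614, 0.347]
ft_force: [-0.4, -0.6, -0.1]
width: 0.0006
t 6.925 p [ 0.4905 -0.1562  0.0484] strip [  1.  -72.4  48.4] w 0.0006 F [-0.4 -0.6 -0.1]
xdown [ 0.004  0.004 -1.   ] yaw y -31.1 spin to v 0.2
go cm [-0.01 -0.01 -1.74]
j [-0.41  0.3   0.73  1.96 -0.25  0.96 -0.11]
```

View pics/c2.png

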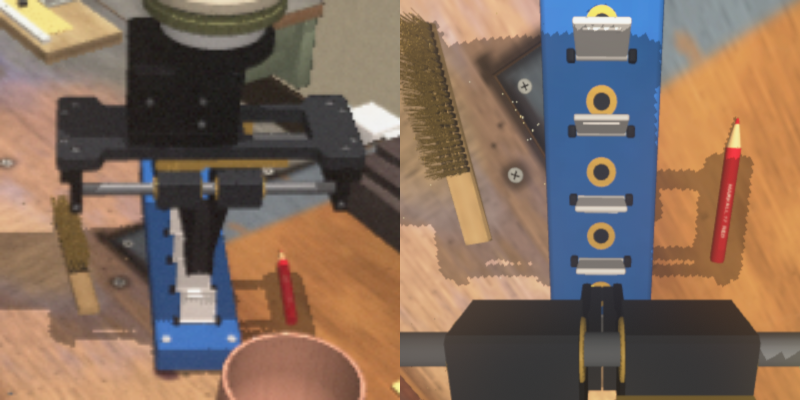

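```bash
python3 -m inch '[{"translation":[0,0,-0.7],"spin":0},{"translation":[0,0,-0.7],"spin":0},{"translation":[0,0,-0.7],"spin":0},{"translation":[0,0,-0.7],"spin":0}]' ; python3 -c "
from h import *
st([*W(.8,0),.0485])" | head -3
```

```text
time: 7.52
ee_pos: [0.5058, -0.1308, 0.0486]
eef_rot: [0.618, 0.348, -0.614, 0.347]
ft_force: [0.0, 0.7, -0.3]
width: 0.0006
t 7.525 p [ 0.5058 -0.1308  0.0486] strip [  0.8 -42.7  48.6] w 0.0006 F [ 0.   0.7 -0.3]
xdown [ 0.004  0.004 -1.   ] yaw y -31.1 spin to v 0.2
go cm [ 0.03  0.01 -4.27]
```

```bash
python3 -m inch '[{"translation":[0.02,0,-0.7],"spin":0},{"translation":[0.01,0,-0.7],"spin":0},{"translation":[0,0,-0.7],"spin":0},{"translation":[0,0,-0.7],"spin":0}]' ; python3 -c "
from h import *
st([*W(.8,20),.0485])" | head -3
```

```text
time: 8.02
ee_pos: [0.5213, -0.105, 0.0484]
eef_rot: [0.618, 0.348, -0.614, 0.347]
ft_force: [-0.2, -0.2, 0.4]
width: 0.0003
t 8.025 p [ 0.5213 -0.105   0.0484] strip [  0.7 -12.5  48.4] w 0.0003 F [-0.2 -0.2  0.4]
xdown [ 0.003  0.004 -1.   ] yaw y -31.1 spin to v 0.2
go cm [ 0.    0.02 -3.25]
```

```bash
python3 -m inch '[{"translation":[0,0,-0.7],"spin":0},{"translation":[0,0,-0.7],"spin":0},{"translation":[0.01,0,-0.7],"spin":0},{"translation":[0.01,0,-0.7],"spin":0}]' ; python3 - <<'E'
from h import *
st([*W(.8,60),.0485])
for n in("scene","wrist"): cv2.imwrite(f"pics/{n}3.png",optics.camera(n)[:,:,::-1])
a=cv2.imread("pics/scene3.png")[170:330,280:440]; b=cv2.imread("pics/wrist3.png")
cv2.imwrite("pics/c3.png",np.hstack([cv2.resize(a,(400,400)),cv2.resize(b[0:400,120:520],(400,400))]))
E
```

```text
time: 8.52
ee_pos: [0.5369, -0.0793, 0.0483]
eef_rot: [0.618, 0.348, -0.614, 0.347]
ft_force: [-0.0, 0.0, 0.3]
width: 0.0007
t 8.525 p [ 0.5369 -0.0793  0.0483] strip [ 0.6 17.5 48.3] w 0.0007 F [-0.   0.   0.3]
xdown [ 0.004  0.004 -1.   ] yaw y -31.1 spin to v 0.2
go cm [ 0.    0.03 -4.25]
j [-0.51  0.36  0.68  1.89 -0.27  0.98 -0.25]
```

View pics/c3.png

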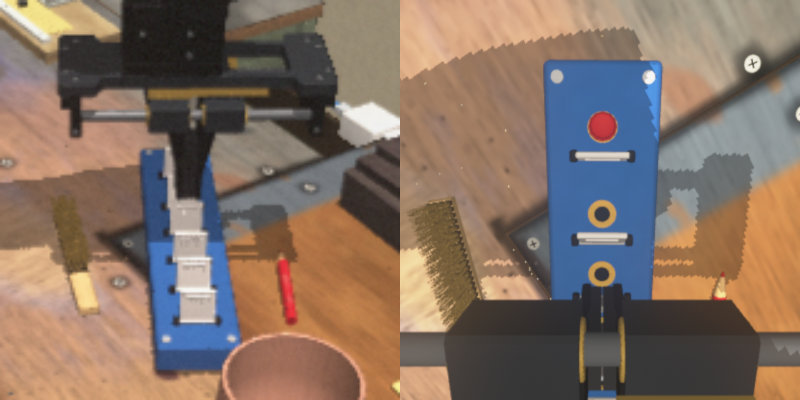

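```bash
python3 - <<'E'
from h import *
m=optics.camera_model("wrist");T=np.linalg.inv(m["tool_from_camera"]);K=m["camera_matrix"]
for z in(-.03,-.02,-.0095,0,.0095):
    q=K@(T@[.017,0,z,1])[:3];print(z,q[:2]/q[2])
b=cv2.imread("pics/wrist3.png")[180:340,240:400];a=cv2.imread("pics/scene3.png")[225:325,330:400]
cv2.imwrite("pics/c4.png",np.hstack([cv2.resize(b,(400,400),interpolation=cv2.INTER_CUBIC),cv2.resize(a,(400,571),interpolation=cv2.INTER_CUBIC)[:400]]))
s=r.read_state();Tt=np.eye(4);Tt[:3,:3]=R.from_quat(s["eef_rot"]).as_matrix();Tt[:3,3]=s["ee_pos"]
M["w"]={"camera_matrix":m["camera_matrix"],"world_from_camera":Tt@m["tool_from_camera"]}
for p in[(321,272),(321,213),(321,125)]:print(p,S(ray("w",p,.027)).round(1))
E
```

```text
-0.03 [322.04595037 228.59144175]
-0.02 [322.05095019 246.91661151]
-0.0095 [322.05604733 265.59850541]
0 [322.06052993 282.02801205]
0.0095 [322.0648949  298.02633372]
(321, 272) [-0.1 22.3 27. ]
(321, 213) [-0.2 55.5 27. ]
(321, 125) [-0.4 99.7 27. ]
```

View pics/c4.png

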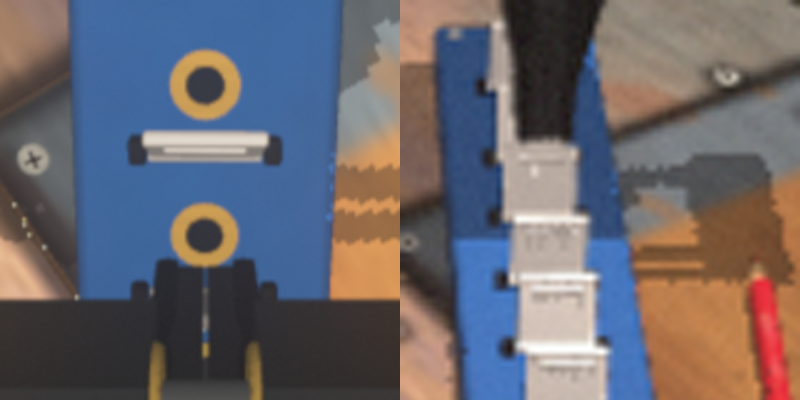

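```bash
python3 - <<'E'
import cv2,numpy as np
L=[cv2.resize(cv2.imread(f"pics/scene{i}.png")[225:325,335:385],(266,532),interpolation=cv2.INTER_CUBIC) for i in(0,2,3)]
cv2.imwrite("pics/c5.png",np.hstack(L))
E
```

```text
(no output)
```

View pics/c5.png

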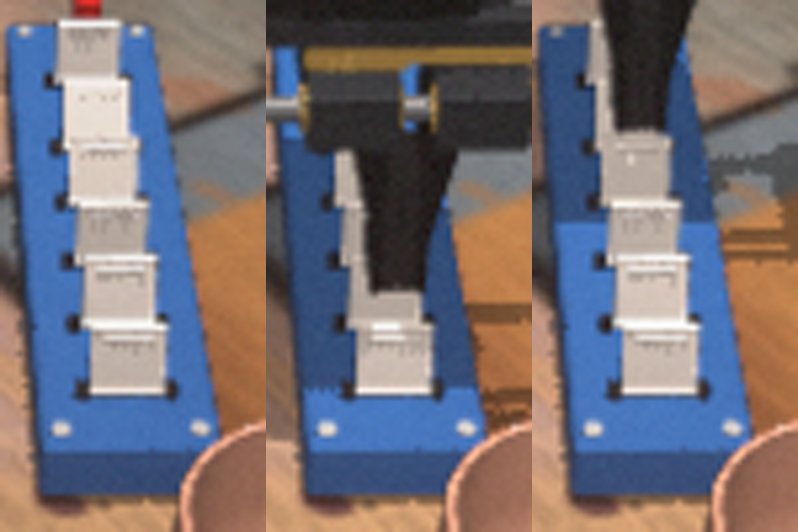

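```bash
python3 - <<'E'
from h import *
def pr(n,X): q=P(n)@np.r_[X,1];return (q[:2]/q[2]).round(1)
for y,z in((-72.4,.0484),(17.5,.0483)):
    for dz in(0,.017):
        print(y,dz,[pr("scene",[*W(.8,y+k),z-dz]) for k in(-9.5,0,9.5)])
# expected flap look: flap1 shut vs upright
for y in(-95,-61,-27,7): print("hinge",pr("scene",[*W(0,y),.0285]),"up",pr("scene",[*W(0,y),.0535]),"shut tip",pr("scene",[*W(0,y+25),.030]))
for i in(2,3):
    g=cv2.imread(f"pics/scene{i}.png")
print(((np.array([[395-266,290],[640-532,130]])/5.32)+[335,225]))
E
```

```text
-72.4 0 [array([359.5, 284.3]), array([359. , 280.8]), array([358.6, 277.4])]
-72.4 0.017 [array([359., 292.]), array([358.5, 288.5]), array([358.1, 285. ])]
17.5 0 [array([355.4, 253.9]), array([355. , 250.9]), array([354.6, 248.1])]
17.5 0.017 [array([355. , 261.3]), array([354.6, 258.3]), array([354.2, 255.4])]
hinge [359.1 298.2] up [359.8 286.8] shut tip [357.9 288.2]
hinge [357.5 285.6] up [358.2 274.4] shut tip [356.4 276.2]
hinge [356.  273.8] up [356.6 262.8] shut tip [354.9 265. ]
hinge [354.5 262.8] up [355.1 251.9] shut tip [353.6 254.4]
[[359.2481203  279.5112782 ]
 [355.30075188 249.43609023]]
```

```bash
python3 - <<'E'
from h import *
a=cv2.imread("pics/scene0.png").astype(int);b=cv2.imread("pics/scene3.png").astype(int)
d=abs(a-b).max(2)
print("rows flap1",d[284:300,350:368].max(1)); print("flap2",d[272:286,348:366].max(1)); print("flap3",d[262:274,346:364].max(1))
m=optics.camera_model("wrist");T=np.linalg.inv(m["tool_from_camera"]);K=m["camera_matrix"]
for x in(.017,0,-.01,-.02):
    print(x,[(z,(lambda q:(q[1]/q[2]).round(1))(K@(T@[x,0,z,1])[:3])) for z in(-.0095,-.005,0,.0095)])
def pr(n,X): q=P(n)@np.r_[X,1];return (q[:2]/q[2]).round(1)
for zz in (.031,.04,.05,.055,.06): print("scene tip z",zz,[pr("scene",[*W(.8,y+k),zz])[1] for y in(-109.8,-72.4,17.5) for k in(-9.5,0)])
E
```

```text
rows flap1 [14 11 10 14 15 13 12 13 12 16 13 13 14 13 14 11]
flap2 [11 12 14 11 11 12 16 13 13 14 15 13 14 11]
flap3 [61 45 52 64 56 11 12 14 12 11 11 12]
0.017 [(-0.0095, np.float64(265.6)), (-0.005, np.float64(273.4)), (0, np.float64(282.0)), (0.0095, np.float64(298.0))]
0 [(-0.0095, np.float64(277.3)), (-0.005, np.float64(285.8)), (0, np.float64(295.0)), (0.0095, np.float64(312.2))]
-0.01 [(-0.0095, np.float64(285.3)), (-0.005, np.float64(294.1)), (0, np.float64(303.8)), (0.0095, np.float64(321.7))]
-0.02 [(-0.0095, np.float64(294.1)), (-0.005, np.float64(303.4)), (0, np.float64(313.5)), (0.0095, np.float64(332.3))]
scene tip z 0.031 [np.float64(306.6), np.float64(302.8), np.float64(292.1), np.float64(288.6), np.float64(261.4), np.float64(258.4)]
scene tip z 0.04 [np.float64(302.5), np.float64(298.7), np.float64(288.1), np.float64(284.6), np.float64(257.5), np.float64(254.6)]
scene tip z 0.05 [np.float64(297.9), np.float64(294.1), np.float64(283.5), np.float64(280.1), np.float64(253.1), np.float64(250.2)]
scene tip z 0.055 [np.float64(295.5), np.float64(291.8), np.float64(281.2), np.float64(277.8), np.float64(250.9), np.float64(248.0)]
scene tip z 0.06 [np.float64(293.1), np.float64(289.4), np.float64(278.9), np.float64(275.4), np.float64(248.7), np.float64(245.8)]
```

```bash
python3 -m inch '[{"translation":[-1.5,0,0],"spin":0},{"translation":[-1.5,0,0],"spin":0},{"translation":[0,0,2.7],"spin":0},{"translation":[0,0,2.7],"spin":0},{"translation":[0,0,2.7],"spin":0},{"translation":[0,0,2.7],"spin":0},{"translation":[0,0,2.7],"spin":0},{"translation":[0,0,0],"spin":0}]'
python3 - <<'E'
from h import *
st([*W(.8,-116),.06])
for n in("scene","wrist"): cv2.imwrite(f"pics/{n}4.png",optics.camera(n)[:,:,::-1])
a=cv2.imread("pics/scene4.png")[240:320,330:390]; b=cv2.imread("pics/wrist4.png")[220:340,260:380]
cv2.imwrite("pics/c6.png",np.hstack([cv2.resize(a,(400,533),interpolation=cv2.INTER_CUBIC)[:480],cv2.resize(b,(400,400),interpolation=cv2.INTER_CUBIC)] if 0 else [cv2.resize(a,(400,533),interpolation=cv2.INTER_CUBIC)[:400],cv2.resize(b,(400,400),interpolation=cv2.INTER_CUBIC)]))
E
```

```text
time: 9.62
ee_pos: [0.4669, -0.2003, 0.087]
eef_rot: [0.621, 0.346, -0.612, 0.348]
ft_force: [0.2, -0.6, 0.4]
width: 0.0006
t 9.625 p [ 0.4669 -0.2003  0.087 ] strip [   3.8 -122.3   87. ] w 0.0006 F [ 0.2 -0.6  0.4]
xdown [ 0.012  0.004 -1.   ] yaw y -31.2 spin to v 0.1
go cm [ 2.7  -0.32 -0.6 ]
j [-0.38  0.22  0.78  1.96 -0.19  1.03 -0.06]
```

View pics/c6.png

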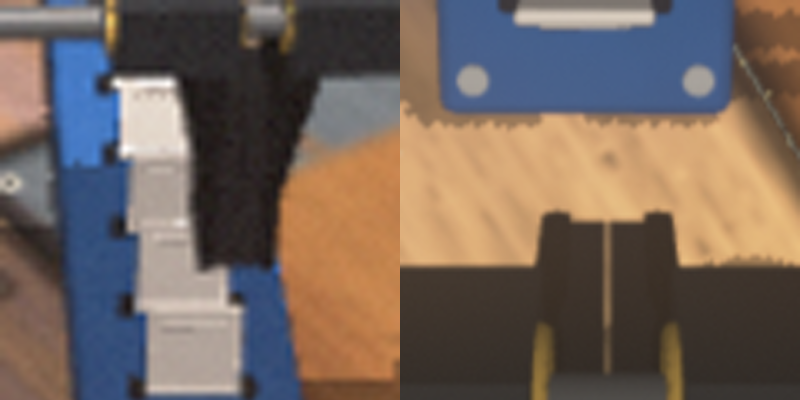

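```bash
python3 - <<'E'
from h import *
s=r.read_state();m=R.from_quat(s["eef_rot"]).as_matrix();p=np.array(s["ee_pos"])
wm=optics.camera_model("wrist");T=np.linalg.inv(wm["tool_from_camera"]);K=wm["camera_matrix"]
def sc(t): q=P("scene")@np.r_[m@t+p,1];return (q[:2]/q[2]).round(1)
def wr(t): q=K@(T@np.r_[t,1])[:3];return (q[:2]/q[2]).round(1)
for x in(.017,.0,-.005,-.01,-.015,-.02):
    print(x,"scene",[sc(np.array([x,yy,z])) for z in(.0095,.005,0) for yy in (-.011,.011)],"wrist",[wr(np.array([x,.011,z])) for z in(-.0095,-.005,0)])
g=cv2.cvtColor(cv2.imread("pics/scene4.png"),cv2.COLOR_BGR2GRAY)
print(g[272:288,358:374])
E
```

```text
0.017 scene [array([357.8, 292.5]), array([371.6, 292.3]), array([357.6, 290.7]), array([371.2, 290.5]), array([357.3, 288.7]), array([370.9, 288.5])] wrist [array([342.5, 265.6]), array([342.4, 273.4]), array([342.3, 282. ])]
0.0 scene [array([358.3, 284.3]), array([372.2, 284.1]), array([358. , 282.5]), array([371.9, 282.3]), array([357.8, 280.5]), array([371.5, 280.3])] wrist [array([344.4, 277.3]), array([344.2, 285.8]), array([344.1, 295. ])]
-0.005 scene [array([358.4, 281.8]), array([372.4, 281.6]), array([358.2, 280. ]), array([372. , 279.8]), array([357.9, 278.1]), array([371.7, 277.9])] wrist [array([345. , 281.2]), array([344.8, 289.8]), array([344.6, 299.3])]
-0.01 scene [array([358.5, 279.4]), array([372.5, 279.2]), array([358.3, 277.6]), array([372.2, 277.4]), array([358. , 275.6]), array([371.9, 275.4])] wrist [array([345.6, 285.2]), array([345.5, 294.1]), array([345.3, 303.7])]
-0.015 scene [array([358.7, 276.9]), array([372.7, 276.7]), array([358.4, 275.1]), array([372.4, 274.9]), array([358.2, 273.1]), array([372.1, 272.9])] wrist [array([346.3, 289.5]), array([346.
[... 634 characters left out ...]
  41  37  34  35  80 134 139]
 [172 101  43  37  41  39  40  37  38  42  34  34  36  87 137 144]
 [171 116  51  42  64  65  48  51  48  44  47  33  31  84 132 137]
 [169 128  85 108 136 142  89  64  67  67  70  56  58  94 131 131]
 [169 171 171 170 169 172 106  74  80  72  75  75  74  70 118 132]
 [173 170 169 170 171 177 107  80  75  76  72  72  76  71  99 127]
 [169 171 170 170 171 192 113  73  73  72  75  76  73  75  95 124]
 [175 177 173 175 175 192  98  43  55  71  70  75  72  77  91 126]
 [198 201 196 198 199 200 121  89  68  73  75  76  77  72  92 124]
 [193 194 191 192 193 195 192 193 125  79  74  76  77  74  76 115]
 [164 168 166 164 166 164 162 167 108  77  75  73  77  76  72  92]]
```

```bash
python3 -m inch '[{"translation":[0,-0.3,0.3],"spin":0},{"translation":[1.5,0,0],"spin":0},{"translation":[1.5,0,0],"spin":0},{"translation":[1.5,0,0],"spin":0},{"translation":[0,0,0],"spin":0}]'
python3 - <<'E'
from h import *
st([*W(.8,-116),.0235])
E
```

```text
time: 10.35
ee_pos: [0.465, -0.1964, 0.0377]
eef_rot: [0.619, 0.349, -0.611, 0.349]
ft_force: [0.2, -0.8, -0.0]
width: 0.0007
t 10.35 p [ 0.465  -0.1964  0.0377] strip [ 1.000e-01 -1.199e+02  3.770e+01] w 0.0007 F [ 0.2 -0.8 -0. ]
xdown [ 0.011  0.006 -1.   ] yaw y -30.8 spin to v 0.5
go cm [ 1.42  0.07 -0.38]
j [-0.35  0.3   0.75  2.   -0.26  0.93  0.  ]
```

```bash
python3 -m inch '[{"translation":[0.7,0.05,-0.2],"spin":0.4},{"translation":[0.4,0,-0.1],"spin":0},{"translation":[0,0,0],"spin":0}]'
python3 - <<'E'
from h import *
st([*W(.8,-116),.0235])
for n in("scene","wrist"): cv2.imwrite(f"pics/{n}5.png",optics.camera(n)[:,:,::-1])
a=cv2.imread("pics/scene5.png")[250:330,325:405]; b=cv2.imread("pics/wrist5.png")[190:350,240:400]
cv2.imwrite("pics/c7.png",np.hstack([cv2.resize(a,(400,400),interpolation=cv2.INTER_CUBIC),cv2.resize(b,(400,400),interpolation=cv2.INTER_CUBIC)]))
s=r.read_state();m=R.from_quat(s["eef_rot"]).as_matrix();p=np.array(s["ee_pos"])
for x in(0,-.005,-.009,-.013):
    q=P("scene")@np.r_[m@np.array([x,0,.0095])+p,1];print(x,q[:2]/q[2])
g=cv2.cvtColor(cv2.imread("pics/scene5.png"),cv2.COLOR_BGR2GRAY);print(g[298:316,355:370])
E
```

```text
time: 10.72
ee_pos: [0.4675, -0.1941, 0.0261]
eef_rot: [0.62, 0.347, -0.612, 0.347]
ft_force: [0.5, -0.3, 0.8]
width: 0.0002
t 10.725 p [ 0.4675 -0.1941  0.0261] strip [   1.  -116.7   26.1] w 0.0002 F [ 0.5 -0.3  0.8]
xdown [ 0.011  0.005 -1.   ] yaw y -31.2 spin to v 0.1
go cm [ 0.26 -0.02 -0.06]
j [-0.34  0.32  0.74  2.01 -0.29  0.91  0.01]
0 [361.36084952 311.52147834]
-0.005 [361.50352283 309.26605439]
-0.009 [361.61838373 307.45029783]
-0.013 [361.7338925  305.62429942]
[[ 54  33  32  37  34  40  41  40  38  33  34  29  37  49  72]
 [ 47  30  34  32  39  37  32  35  34  38  35  31  39  62  69]
 [ 42  34  30  37  39  38  40  41  41  33  35  33  48  73  73]
 [ 45  31  31  39  36  39  38  42  38  37  35  32  61  74  74]
 [ 46  31  34  34  40  39  38  42  41  32  28  33  67  74  71]
 [ 51  33  37  37  44  42  39  43  39  36  28  28  66  72  73]
 [ 51  35  37  40  36  35  36  38  41  43  30  38  69  71  74]
 [ 57  38  31  37  40  39  40  41  43  37  31  41  69  74  77]
 [ 54  38  30  39  49  46  46  47  44  36  39  43  71  74  74]
 [ 61  49  42  66  63  66  68  69  71  59  44  61  74  73  75]
 [ 78  78  79  80  79  78  80  78  76  79  78  78  77  80  80]
 [ 80  78  83  76  81  77  79  80  82  79  78  76  76  76  78]
 [ 70  71  72  70  73  70  68  71  71  71  69  68  68  70  70]
 [ 70  72  71  70  72  68  68  71  69  70  68  68  70  67  72]
 [ 70  67  70  70  72  71  72  72  68  69  70  70  66  71  71]
 [ 67  71  69  65  72  70  72  73  68  70  68  71  72  69  65]
 [ 67  70  68  68  69  66  68  71  69  71  65  67  67  72  74]
 [ 65  70  70  76  68  69  70  69  70  68  73  70  68  69 121]]
```

View pics/c7.png

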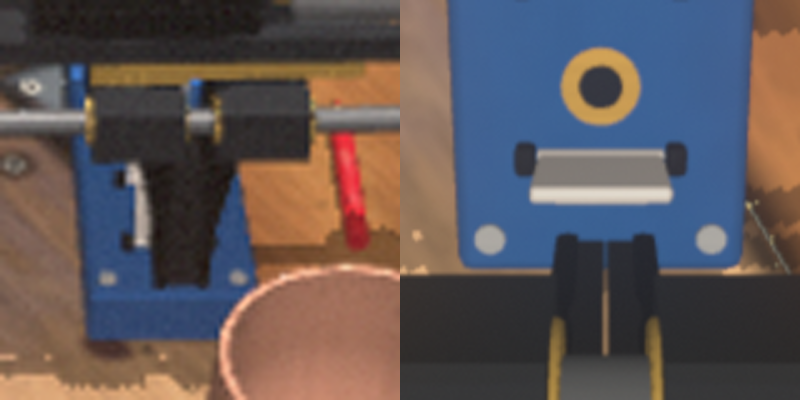

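```bash
python3 - <<'E'
from h import *
g=cv2.imread("pics/scene5.png");print(g[304:316,346:352,0].mean(1).round(),g[304:316,368:370,0].mean(1).round());g=cv2.imread("pics/scene0.png")
print(g[300:316,346:352,0].mean(1).round());print(g[300:316,356:366,0].mean(1).round())
def pr(X): q=P("scene")@np.r_[X,1];return (q[:2]/q[2]).round(1)
for x in(-20,-15,0):print(pr([*W(x,-120),.026]),pr([*W(x,-120),.0]))
print(pr([*W(-22,-112),.027]),pr([*W(22,-112),.027]))
E
```

```text
[123. 125. 124. 122. 128. 131. 112. 110. 111. 111. 110. 109.] [117. 120. 118. 119. 128. 126. 110. 111. 110. 107. 102. 106.]
[162. 182. 181. 182. 186. 188. 178. 178. 181. 170. 120. 118. 117. 116.
 115. 113.]
[180. 180. 180. 181. 181. 181. 180. 179. 180. 164. 120. 118. 117. 115.
 113. 112.]
[348.3 309.2] [347.7 320.8]
[351.3 309.2] [350.7 320.8]
[360.3 309.2] [359.5 320.7]
[346.8 305.6] [373.  305.4]
```

```bash
python3 -m inch '[{"translation":[0.4,0,0],"spin":0},{"translation":[0.05,0,0],"spin":0}]'
python3 - <<'E'
from h import *
st([*W(.8,-100),.0215])
E
```

```text
time: 11.08
ee_pos: [0.468, -0.1942, 0.0221]
eef_rot: [0.621, 0.346, -0.612, 0.347]
ft_force: [-0.2, -0.4, -0.6]
width: 0.0007
t 11.075 p [ 0.468  -0.1942  0.0221] strip [   1.5 -116.5   22.1] w 0.0007 F [-0.2 -0.4 -0.6]
xdown [ 0.012  0.005 -1.   ] yaw y -31.3 spin to v 0.1
go cm [ 0.08 -0.07 -1.65]
j [-0.34  0.33  0.74  2.01 -0.29  0.9   0.01]
```

```bash
python3 -m inch '[{"translation":[0.06,-0.05,-0.6],"spin":0},{"translation":[0.02,0,-0.6],"spin":0},{"translation":[0.01,0,-0.6],"spin":0}]'
python3 - <<'E'
from h import *
st([*W(.8,-80),.0215])
E
```

```text
time: 11.45
ee_pos: [0.4771, -0.1784, 0.0214]
eef_rot: [0.621, 0.346, -0.612, 0.347]
ft_force: [-1.0, -0.8, 2.0]
width: 0.0007
t 11.45 p [ 0.4771 -0.1784  0.0214] strip [  1.1 -98.2  21.4] w 0.0007 F [-1.  -0.8  2. ]
xdown [ 0.012  0.005 -1.   ] yaw y -31.3 spin to v -0.0
go cm [ 0.01 -0.03 -1.83]
j [-0.36  0.34  0.73  2.   -0.3   0.9  -0.02]
```

Contact felt (about 2 N). Continue and look.

```bash
python3 -m inch '[{"translation":[0.01,0,-0.6],"spin":0},{"translation":[0.01,0,-0.6],"spin":0},{"translation":[0.01,0,-0.6],"spin":0}]'
python3 - <<'E'
from h import *
st([*W(.8,-60),.0215])
for n in("scene","wrist"): cv2.imwrite(f"pics/{n}6.png",optics.camera(n)[:,:,::-1])
a=cv2.imread("pics/scene6.png")[250:330,325:405]; b=cv2.imread("pics/wrist6.png")[190:350,240:400]
cv2.imwrite("pics/c8.png",np.hstack([cv2.resize(a,(400,400),interpolation=cv2.INTER_CUBIC),cv2.resize(b,(400,400),interpolation=cv2.INTER_CUBIC)]))
E
```

```text
time: 11.82
ee_pos: [0.4876, -0.1612, 0.0214]
eef_rot: [0.621, 0.346, -0.611, 0.347]
ft_force: [0.2, 0.3, 1.1]
width: 0.0003
t 11.825 p [ 0.4876 -0.1612  0.0214] strip [  1.1 -78.1  21.4] w 0.0003 F [0.2 0.3 1.1]
xdown [ 0.012  0.005 -1.   ] yaw y -31.3 spin to v 0.1
go cm [ 0.01 -0.03 -1.81]
j [-0.39  0.34  0.72  1.99 -0.3   0.9  -0.06]
```

View pics/c8.png

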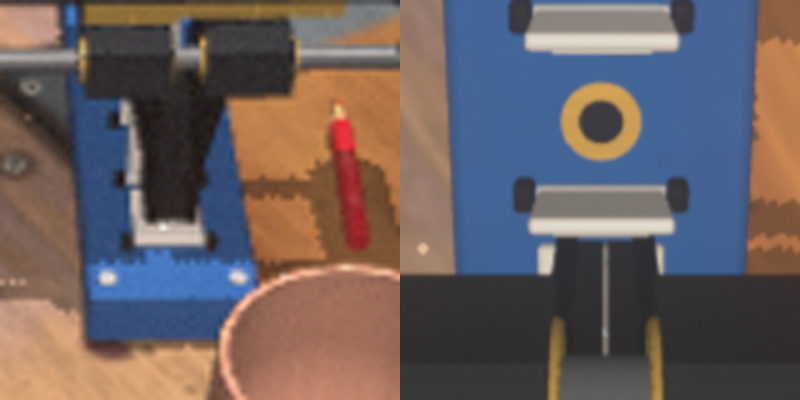

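```bash
python3 -m inch '[{"translation":[0,0,-0.6],"spin":0},{"translation":[0.01,0,-0.6],"spin":0},{"translation":[0.01,0,-0.6],"spin":0},{"translation":[0.01,0,-0.6],"spin":0}]'
python3 - <<'E'
from h import *
st([*W(.8,-60),.0215])
for n in("scene",): cv2.imwrite(f"pics/{n}7.png",optics.camera(n)[:,:,::-1])
a=cv2.imread("pics/scene7.png")[240:320,325:405]
cv2.imwrite("pics/c9.png",cv2.resize(a,(480,480),interpolation=cv2.INTER_CUBIC))
E
```

```text
time: 12.42
ee_pos: [0.5007, -0.1398, 0.0214]
eef_rot: [0.621, 0.346, -0.612, 0.347]
ft_force: [0.1, -0.0, -0.2]
width: 0.0005
t 12.425 p [ 0.5007 -0.1398  0.0214] strip [  1.2 -53.   21.4] w 0.0005 F [ 0.1 -0.  -0.2]
xdown [ 0.012  0.005 -1.   ] yaw y -31.3 spin to v 0.0
go cm [-0.02 -0.04  0.7 ]
j [-0.42  0.35  0.71  1.98 -0.3   0.9  -0.1 ]
```

View pics/c9.png

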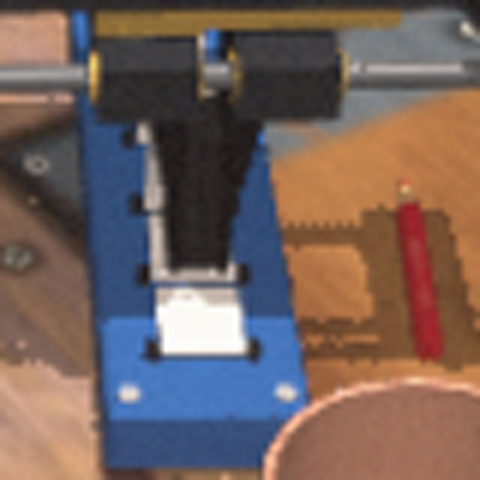

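```bash
python3 - <<'E'
from h import *
g=cv2.cvtColor(cv2.imread("pics/scene7.png"),cv2.COLOR_BGR2GRAY);print(g[282:302,350:368])
def pr(X): q=P("scene")@np.r_[X,1];return (q[:2]/q[2]).round(2)
for a in(0,.04,.08,.12,.2,.3):
    print(a,pr([*W(0,-95+25*np.cos(a)-1.5*np.sin(a)),.0285+.025*np.sin(a)+.0015*np.cos(a)]),"low",pr([*W(0,-95+1.5*0),.027]))
E
```

```text
[[175 185 122  56  32  36  38  42  41  40  37  34  30  77  75  73  74  75]
 [162 181 123  53  33  35  40  43  38  40  39  35  38 100  80  71  71  73]
 [150 174 134  66  53  72  75  77  73  76  88  54  54 171 100  41  55  72]
 [153 193 201 125 119 156 162 159 161 158 190 124 120 191 101  40  50  70]
 [130 161 157 158 159 165 159 157 158 158 156 155 156 175  92  37  49  71]
 [ 71  98 102 103 116 124 114  99  93  91  93  94  92  93  68  56  65  69]
 [ 74 169 180 183 221 224 222 202 182 180 178 180 181 180 126  84  75  75]
 [ 68 167 179 203 234 221 211 237 215 191 184 184 177 178 137  88  74  73]
 [ 70 183 201 246 250 250 250 250 250 221 200 201 203 203 173 102  71  74]
 [ 77 239 249 250 250 249 250 250 250 250 250 250 249 250 236 131  72  75]
 [ 83 234 249 250 250 250 249 250 250 250 250 250 250 249 250 154  79  81]
 [115 225 248 250 250 250 250 249 249 250 250 250 250 249 250 169 113 113]
 [115 173 246 250 250 250 250 250 250 250 250 250 250 250 250 163 110 113]
 [111 152 245 250 250 250 250 250 250 250 250 250 250 250 250 178 115 108]
 [ 86 117 243 250 250 250 250 250 250 250 250 250 250 250 250 211 108  74]
 [ 47 119 245 250 250 251 250 250 250 250 250 250 250 250 250 228 116  44]
 [ 45  93 227 236 236 236 235 235 234 235 234 235 232 233 233 199 100  51]
 [ 45  57  99 106 107 107 105 110 108 108 105 107 105 103 102 100  69  47]
 [ 86  94 110 113 111 114 114 113 115 115 115 113 111 112 110 114  98  80]
 [115 114 113 111 112 113 113 115 116 116 114 114 111 113 115 113 112 113]]
0 [357.94 288.2 ] low [359.05 298.89]
0.04 [357.97 287.79] low [359.05 298.89]
0.08 [358.   287.39] low [359.05 298.89]
0.12 [358.04 287.01] low [359.05 298.89]
0.2 [358.11 286.29] low [359.05 298.89]
0.3 [358.22 285.5 ] low [359.05 298.89]
```

```bash
python3 -m inch '[{"translation":[0,-0.02,-0.6],"spin":0},{"translation":[0.01,0,-0.6],"spin":0},{"translation":[0.01,0,-0.6],"spin":0},{"translation":[0.01,0,-0.6],"spin":0}]'
python3 - <<'E'
from h import *
st([*W(.8,-60),.0214])
E
python3 -m inch '[{"translation":[0,0,-0.6],"spin":0},{"translation":[0.01,0,-0.6],"spin":0},{"translation":[0.01,0,-0.6],"spin":0}]'
python3 - <<'E'
from h import *
st([*W(.8,-60),.0214])
E
```

```text
time: 12.98
ee_pos: [0.5139, -0.1174, 0.0213]
eef_rot: [0.621, 0.346, -0.612, 0.347]
ft_force: [-0.2, -1.1, 1.5]
width: 0.0004
t 12.975 p [ 0.5139 -0.1174  0.0213] strip [  0.9 -27.   21.3] w 0.0004 F [-0.2 -1.1  1.5]
xdown [ 0.012  0.005 -1.   ] yaw y -31.3 spin to v 0.1
go cm [-0.04 -0.01  3.3 ]
j [-0.46  0.37  0.7   1.96 -0.31  0.91 -0.15]
time: 13.35
ee_pos: [0.5242, -0.1003, 0.0213]
eef_rot: [0.621, 0.346, -0.611, 0.347]
ft_force: [-0.2, -0.5, 0.2]
width: 0.0005
t 13.35 p [ 0.5242 -0.1003  0.0213] strip [ 0.7 -7.1 21.3] w 0.0005 F [-0.2 -0.5  0.2]
xdown [ 0.012  0.005 -1.   ] yaw y -31.2 spin to v 0.1
go cm [-0.07 -0.    5.29]
j [-0.48  0.38  0.69  1.94 -0.31  0.91 -0.18]
```

```bash
python3 -m inch '[{"translation":[0,0.01,-0.6],"spin":0},{"translation":[0.01,0,-0.6],"spin":0},{"translation":[0.01,0.01,-0.6],"spin":0},{"translation":[0.0,0,-0.6],"spin":0},{"translation":[0.01,0,-0.6],"spin":0}]'
python3 - <<'E'
from h import *
st([*W(.8,60),.0214])
for n in("scene","wrist"): cv2.imwrite(f"pics/{n}8.png",optics.camera(n)[:,:,::-1])
a=cv2.imread("pics/scene8.png")[220:320,315:415]; b=cv2.imread("pics/wrist8.png")[140:340,220:420]
cv2.imwrite("pics/c10.png",np.hstack([cv2.resize(a,(400,400),interpolation=cv2.INTER_CUBIC),cv2.resize(b,(400,400),interpolation=cv2.INTER_CUBIC)]))
E
```

```text
time: 13.98
ee_pos: [0.541, -0.0729, 0.0212]
eef_rot: [0.621, 0.346, -0.611, 0.347]
ft_force: [-1.6, -1.0, 0.1]
width: 0.0005
t 13.975 p [ 0.541  -0.0729  0.0212] strip [ 0.8 25.  21.2] w 0.0005 F [-1.6 -1.   0.1]
xdown [ 0.012  0.005 -1.   ] yaw y -31.2 spin to v 0.1
go cm [ 0.02  0.   -3.5 ]
j [-0.51  0.41  0.67  1.91 -0.32  0.92 -0.23]
```

View pics/c10.png

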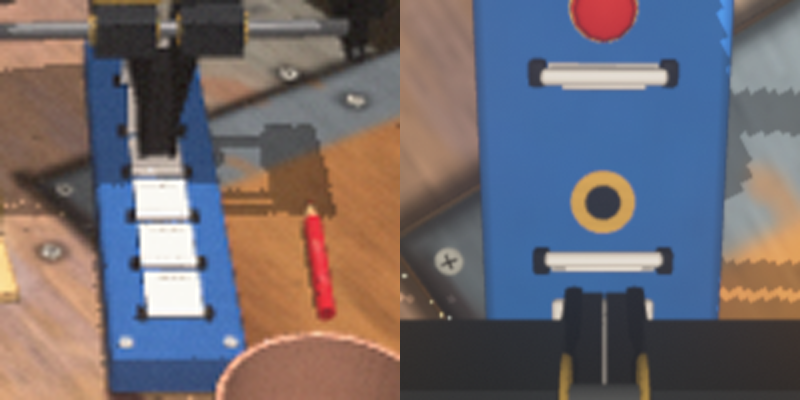

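```bash
python3 -m inch '[{"translation":[0,0,-0.6],"spin":0},{"translation":[0,0,-0.6],"spin":0},{"translation":[0,0,-0.6],"spin":0},{"translation":[0.0,0,-0.6],"spin":0}]'
python3 - <<'E'
from h import *
st([*W(.8,60),.0214])
E
```

```text
time: 14.58
ee_pos: [0.554, -0.0514, 0.0215]
eef_rot: [0.621, 0.346, -0.612, 0.347]
ft_force: [0.2, -0.2, 0.3]
width: 0.0007
t 14.575 p [ 0.554  -0.0514  0.0215] strip [ 0.8 50.2 21.5] w 0.0007 F [ 0.2 -0.2  0.3]
xdown [ 0.012  0.005 -1.   ] yaw y -31.2 spin to v 0.1
go cm [ 0.02  0.   -0.98]
j [-0.54  0.43  0.66  1.88 -0.33  0.93 -0.27]
```

```bash
python3 -m inch '[{"translation":[0.01,0,-0.5],"spin":0},{"translation":[0.01,0,-0.4],"spin":0},{"translation":[0,0,0],"spin":0}]'
python3 - <<'E'
from h import *
st([*W(.8,60),.0214])
for n in("scene","wrist"): cv2.imwrite(f"pics/{n}9.png",optics.camera(n)[:,:,::-1])
a=cv2.imread("pics/scene9.png")[220:320,315:415]; b=cv2.imread("pics/wrist9.png")[140:340,220:420]
cv2.imwrite("pics/c11.png",np.hstack([cv2.resize(a,(400,400),interpolation=cv2.INTER_CUBIC),cv2.resize(b,(400,400),interpolation=cv2.INTER_CUBIC)]))
E
```

```text
time: 14.95
ee_pos: [0.5595, -0.0422, 0.0214]
eef_rot: [0.621, 0.347, -0.611, 0.348]
ft_force: [0.3, -0.0, 0.4]
width: 0.0005
t 14.95 p [ 0.5595 -0.0422  0.0214] strip [ 0.6 60.9 21.4] w 0.0005 F [ 0.3 -0.   0.4]
xdown [ 0.012  0.006 -1.   ] yaw y -31.2 spin to v 0.1
go cm [-0.01  0.02  0.09]
j [-0.55  0.43  0.66  1.87 -0.33  0.93 -0.28]
```

View pics/c11.png

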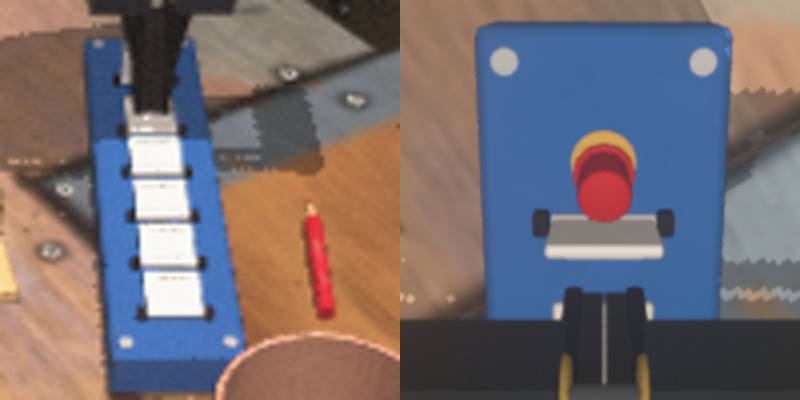

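```bash
python3 -m inch '[{"translation":[-1,0,0],"spin":0},{"translation":[-2,0,0],"spin":0},{"translation":[-3,0,0],"spin":0},{"translation":[-4,0,0],"spin":0},{"translation":[-4,0,0],"spin":0},{"translation":[0,0,3],"spin":0},{"translation":[0,0,5],"spin":0},{"translation":[0,0,5],"spin":0},{"translation":[0,0,5],"spin":0},{"translation":[0,0,0],"spin":0},{"translation":[0,0,0],"spin":0}]'
python3 - <<'E'
from h import *
st()
for n in("scene","wrist","top"): cv2.imwrite(f"pics/{n}10.png",optics.camera(n)[:,:,::-1])
a=cv2.imread("pics/scene10.png")[200:330,290:420]; b=cv2.imread("pics/wrist10.png")[0:300,170:470]
cv2.imwrite("pics/c12.png",np.hstack([cv2.resize(a,(400,400),interpolation=cv2.INTER_CUBIC),cv2.resize(b,(400,400),interpolation=cv2.INTER_CUBIC)]))
E
```

```text
time: 16.42
ee_pos: [0.4556, -0.207, 0.1654]
eef_rot: [0.622, 0.345, -0.612, 0.345]
ft_force: [1.0, 0.8, -1.0]
width: 0.0003
t 16.425 p [ 0.4556 -0.207   0.1654] strip [  -2.4 -133.9  165.4] w 0.0003 F [ 1.   0.8 -1. ]
xdown [ 0.012  0.007 -1.   ] yaw y -31.6 spin to v -0.3
j [-0.47  0.08  0.86  1.89 -0.08  1.19 -0.13]
```

View pics/c12.png

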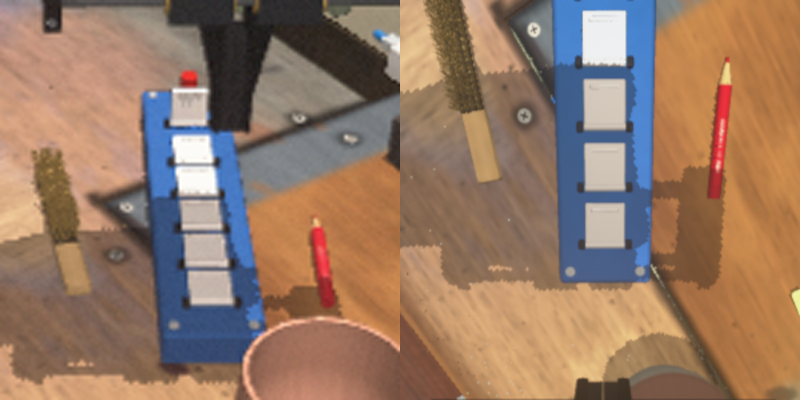

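View pics/top10.png

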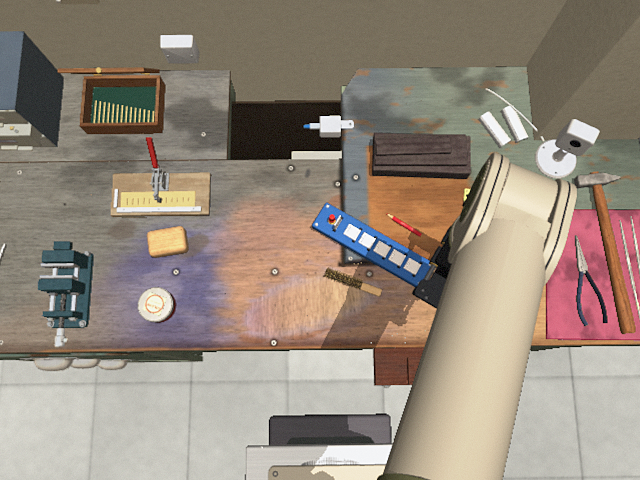

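```bash
python3 - <<'E'
from h import *
for n,(y0,y1,x0,x1) in(("top",(195,240,305,345)),("scene",(225,330,325,345))):
    a,b=[cv2.cvtColor(cv2.imread(f"pics/{n}{i}.png"),cv2.COLOR_BGR2GRAY)[y0:y1,x0:x1].astype(np.float32) for i in(0,10)]
    print(n,cv2.phaseCorrelate(a,b))
from bench import close_job
print(close_job())
E
```

```text
top ((-0.10888190626819849, 0.459089096856367), 0.9890104455418057)
scene ((0.22386733250649016, 0.18072122319602357), 0.8907494761325695)
the job is handed in; nothing more can be done
None
```

The five free flaps are shut, folded in order in one low stroke. The sixth flap is still open and the red plug was not touched. The job was handed in at about 16.5 s.

- **First pass missed:** I set the height from the stated 17 mm fingertip length and the closed fingers passed above flaps 1 to 4. The pictures of flaps 1 and 2 were unchanged, and no clear contact showed in the force. Two camera views then put the closed fingertips about 10 mm behind the TCP, 27 mm short of the stated length.
- **The stroke:** I lifted, went back to the start and ran the stroke about 27 mm lower. The fingertips were an estimated 1 to 2.5 mm above the shut tops. They stayed within about 1.5 mm of the row line by the measured pose and wrist readings were about 2 N at most. They stopped about 13 mm short of flap 6, then lifted straight up.
- **Last checks:** The scene, wrist and top views show flaps 1 to 5 flat and flap 6 upright, with the brush, pencil and mug looking where they were. I estimated flap 1 at about 0.03 to 0.1 rad from its picture and judged the others only by eye.
- **Not settled:** Picture comparison gave an apparent strip shift of 0.3 to 0.5 px, under 1 mm. Changed shadows could explain that, but I did not confirm it.

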